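# Fit the keyed sleeve onto the drive spindle

## Robot

A 6-joint arm with a two-finger parallel gripper is mounted at the origin on the work surface; the furniture and walls round the work are solid. World frame = base frame: x ahead of the robot, y to its left, z up, the work surface at z = 0. Lengths are in m, angles in rad, forces in N, time in s.
With the tool pointing down it reaches from about 0.3 to 0.875 m from the base axis. Payload 6.4 kg.
Tool frame: the origin (TCP) lies midway between the tips of the shut fingers; the grasp point (between the pads) lies 19 mm behind it; z points along the fingers, y is the direction in which the jaws open and shut (so a half turn about z gives the same grasp; the last joint's range is limited). The gripper opens to 85 mm and grips with 20 to 120 N. Pads are 22 mm wide; open, the fingers measure 114 mm over their backs; the gripper's body (76 mm by 85 mm) begins 54 mm behind the grasp point. The pads swing forward as they close: fully open they stand 13 mm farther back than shut.
Start: joints at [-1.452, 0.181, 1.607, -0, 1.354, -0.206], TCP at [0.184, -0.545, 0.231] pointing down, gripper open.
Joint ranges: [-2.99, 2.99], [-0.89, 2.07], [0.3, 2.58], [-1.14, 4.28], [0, 2.63], [-3.12, 3.12]. Speed limits (rad/s): [2.57, 2.57, 3.01, 3.14, 3.14, 3.14].

## Interface

Orientations are given as a 3x3 rotation matrix whose columns are the frame's x, y, z axes.
In Python, from station import manip gives the robot as it stands. Calls block until the motion is done:
- manip.movep(position, orientation): joint-space move of the TCP to a pose.
- manip.move_straight(position, frame=None, velocity=0.15, threshold=None): straight line of the TCP; frame=None keeps the orientation; velocity is the mean speed in m/s. With threshold (N) it stops when the force on the tool has changed by that much, and returns True; else False.
- manip.set_joints(angles): joint-space move.
- manip.let_go() and manip.close_gripper(): open the fingers fully, or close them until they stop; the grip force is fixed at half the most.
- manip.pause(seconds).
- manip.ik(position, orientation): joint angles nearest the present ones, or None.
- manip.get_image(name): name is "scene" or "side" or "wrist"; returns (picture, depth): 480x640x3 uint8, red, green, blue; 480x640 float32, m along the optical axis (not along the pixel's ray), 0 where there is no reading.
- manip.calibration(name): a dict with "camera_matrix" (3x3 intrinsics, pixels), "R" (3x3) and "t" (3): a world point X has camera coordinates R X + t; the wrist camera has in their place "mount" (4x4, takes a point from camera to tool coordinates, whose origin is the TCP and whose axes are the flange's). Camera axes: x right, y down, z forward; pixel columns grow to the right and rows downward; lengths in m; the calibration is good to about 2 mm. A picture is of the moment at which its call begins: read the wrist's pose just before it. calibration takes no time and is no camera call.
A pose or a line that the arm cannot do raises manip.Unreachable and nothing moves.
- manip.sign_off(): hands the job in, once; it reports no verdict.
Readings, each from a call of its own:
- manip.get_time_s(): time.
- manip.get_q(): joint angles.
- manip.get_joint_velocities(): joint speeds.
- manip.get_joint_efforts(): joint torques, N m.
- manip.get_ee_pos(): TCP position.
- manip.get_eef_rot(): TCP orientation.
- manip.get_ft_force(): force on the tool from outside, world axes, zero at the start.
- manip.get_wrist_torque(): the same for the moment, N m.
- manip.get_finger_gap(): finger opening in m.
Only numpy, scipy, OpenCV 4.12 (cv2) and the standard library are available. Lean on these libraries where they do the work, as an engineer would, in place of code of your own. Each camera call takes 0.05 s, during which the arm holds its last target.

## Task

Take the brass sleeve off the leaning pin of the storage stand and slide it over the upright spindle of the green drive unit. Turn it until its two keyways drop over the spindle's keys, then press it down past the stiff rubber ring until it sits fully home and upright on the boss, and let go of it. Leave the things lying round about where they are.

Things in the scene. Friction and masses are not known exactly. Their poses are not given: they have to be found in the camera images.
- sleeve: Brass sleeve, a round tube: outside diameter 50 mm, height 50 mm, about 0.28 kg. Origin: centre of its lower end (fine groove round it 13 mm above; this end goes down); z along its axis. At the start it sits loose on the stand's pin, z along the pin, so leaning 35 degrees (0.61 rad) from vertical, its y level. Grip it across its y, near its upper end.
- sleeve_top (a point): Centre of the sleeve's upper end, axes as the sleeve's. The bore is 27 mm wide; two opposite keyways, 11 mm wide and reaching to 19 mm from the axis, run along its whole length on its +x and -x sides.
- stand: Fixed storage stand, plywood foot 110 x 70 x 12 mm; origin under the foot's middle, z up. Its aluminium post (42 mm wide at most) and the steel pin above lean 35 degrees from vertical towards the stand's -x, which faces roughly to the robot (within 0.3 rad).
- pin_seat (a point): Where the pin leaves the post and the sleeve's lower end rests: at [-0.0144, 0, 0.0531] in the stand's frame; its axes are the stand's. The pin (diameter 21 mm) goes on for 48 mm from here; the sleeve comes off only along it.
- drive: Fixed green drive unit, foot 120 x 100 mm; origin under its middle, z up, x within 0.3 rad of straight ahead. Block 92 x 92 mm, top at height 50 mm; on it an aluminium boss of diameter 60 mm, its flat top at height 65 mm. From the boss stands the upright steel spindle, diameter 24 mm. It is braked and does not turn.
- home (a point): Point on the spindle's axis at the boss's top face; the centre of the sleeve's lower end comes here when home. Axes as the drive's.
- shaft_top (a point): Centre of the spindle's upper end, 60 mm above the boss; axes as the drive's. The uppermost 7 mm taper to 16 mm diameter. The sleeve slides 20 mm down the bare spindle, then meets the keys.
- key_top (a point): On the spindle's axis, 40 mm above the boss, level with the upper ends of two opposite keys (8 mm wide, reaching 16.5 mm from the axis) that run from there to the boss. Their direction is not reported: anywhere within 0.5 rad either way of the drive's x axis. See it, or press the sleeve on them with about 5 N and turn it till it drops (fits within 0.1 rad).
- wiper (a joint): Black rubber wiper ring of diameter 37 mm round the foot of the spindle, standing 12 mm proud of the boss at 0; the value grows to 0.012 m as the sleeve pushes it down into the boss. It moves stiffly (about 8 N, more when pushed fast), does not spring back, and the sleeve's own weight does not move it.
- hex_nut: Loose steel hexagon nut, 30 mm, lying on the bench; leave it alone. Origin under its middle.
- brass_padlock: Loose brass padlock, 61 x 40 x 17 mm, lying on the bench; leave it alone. Origin under its middle.
- paint_brush: Loose paint brush, 52 x 207 x 15 mm, lying on the bench; leave it alone. Origin under its middle.
- spanner: Loose spanner, 36 x 191 x 6 mm, lying at the back of the bench; leave it alone. Origin under its middle.

How it is judged:
By the outcome, as a careful person would: the job done as asked, in the order asked, and still so for the second after the job is handed in, with the robot touching nothing.
It also fails if it takes over 58 s, if anything falls off the work surface, if the arm or the gripper's body presses on something with over 40 N, if the wrist force passes 120 N, or if a joint passes its speed limit or range.

## Working session

There is one attempt and no reset: what is moved stays moved. The work goes in short steps, each a Python script; the robot and the scene stay as the last script left them, time stands still between calls to the robot, and variables do not carry over. Pictures are saved under pics/ and viewed, and the job is handed in when it is done.

```bash
mkdir -p pics; ls; python3 - <<'E'
from station import manip
import cv2,numpy as np
for n in ["scene","side","wrist"]:
    im,d=manip.get_image(n); cv2.imwrite(f"pics/{n}0.png",im[:,:,::-1]); np.save(f"pics/{n}0.npy",d)
    c=manip.calibration(n); print(n,{k:np.round(v,4).tolist() for k,v in c.items()})
print(manip.get_time_s(), manip.get_ee_pos(), manip.get_eef_rot(), manip.get_finger_gap())
E
```

```text
pics
scene {'camera_matrix': [[510.7523, 0.0, 326.2143], [0.0, 510.7523, 235.8857], [0.0, 0.0, 1.0]], 'R': [[0.9086, -0.4175, 0.0055], [-0.324, -0.7133, -0.6214], [0.2634, 0.5629, -0.7835]], 't': [-0.5658, 0.0648, 0.909]}
side {'camera_matrix': [[435.3568, 0.0, 322.5842], [0.0, 435.3568, 235.256], [0.0, 0.0, 1.0]], 'R': [[-0.8761, -0.4816, -0.0212], [-0.2617, 0.5121, -0.8181], [0.4049, -0.7112, -0.5747]], 't': [0.3794, 0.3365, 0.5236]}
wrist {'camera_matrix': [[361.3004, 0.0, 323.2536], [0.0, 361.3004, 245.8054], [0.0, 0.0, 1.0]], 'mount': [[-0.0004, -0.9477, -0.3193, 0.0824], [1.0, 0.0002, -0.0016, 0.0007], [0.0016, -0.3193, 0.9477, -0.1428], [0.0, 0.0, 0.0, 1.0]]}
0.15 [ 0.18345185 -0.54451825  0.23057512] [[ 9.47715939e-01  3.19115121e-01 -1.95112055e-04]
 [ 3.19115088e-01 -9.47715018e-01  1.34389743e-03]
 [ 2.43947366e-04 -1.33589621e-03 -9.99999078e-01]] 0.08556988031462723
```

View pics/scene0.png

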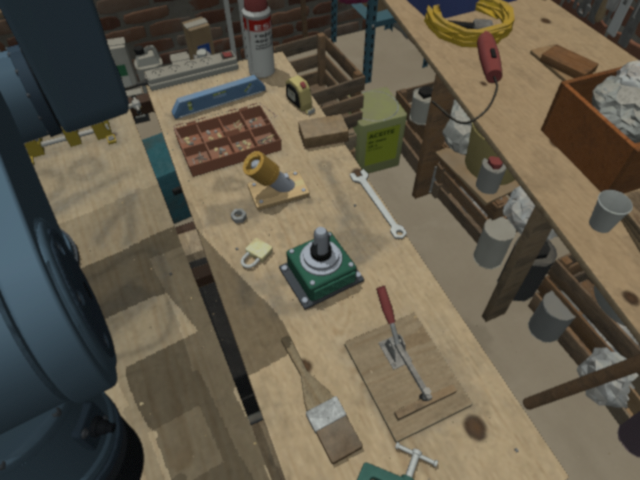

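View pics/side0.png

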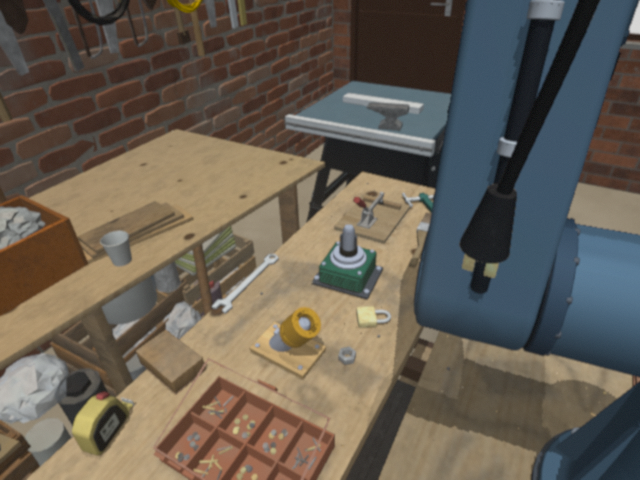

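View pics/wrist0.png

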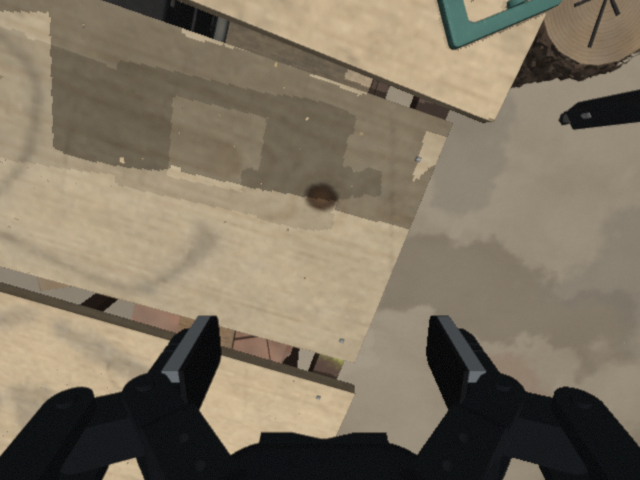

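Scene image: sleeve about (263,168), stand foot (280,190), drive spindle top about (320,233). Side image: sleeve (300,325), spindle (349,235). Next come enlarged crops and rough positions from depth.

```bash
cat > h.py <<'E'
from station import manip
import cv2,numpy as np
def dep(n,u,v,d):
    c=manip.calibration(n);K=c["camera_matrix"]
    pc=np.array([(u-K[0,2])/K[0,0]*d,(v-K[1,2])/K[1,1]*d,d]); return c["R"].T@(pc-c["t"])
def proj(n,X):
    c=manip.calibration(n);p=c["R"]@np.asarray(X,float)+c["t"];p=c["camera_matrix"]@p;return p[:2]/p[2]
def tri(us,us2):
    # multi-camera least squares: list of (name,u,v)
    A=[];b=[]
    for n,u,v in us:
        c=manip.calibration(n);K=np.array(c["camera_matrix"]);R=np.array(c["R"]);t=np.array(c["t"])
        P=K@np.c_[R,t]
        for w,r in((u,0),(v,1)):
            q=w*P[2]-P[r];A.append(q[:3]);b.append(-q[3])
    return np.linalg.lstsq(np.array(A),np.array(b),rcond=None)[0]
E
python3 - <<'E'
from h import *
for n,bx in {"scene":(230,140,120,90),"scene_":(270,215,100,100),"side":(240,290,110,90),"side_":(305,215,90,90)}.items():
    nn=n.strip("_");im=cv2.imread(f"pics/{nn}0.png");x,y,w,h=bx
    cv2.imwrite(f"pics/crop_{n}.png",cv2.resize(im[y:y+h,x:x+w],None,fx=6,fy=6,interpolation=cv2.INTER_CUBIC))
D={n:np.load(f"pics/{n}0.npy") for n in("scene","side")}
for n,u,v in[("scene",320,232),("scene",332,278),("scene",258,160),("scene",266,170),("scene",295,198),("side",349,230),("side",300,325),("side",265,350)]:
    print(n,u,v,D[n][v,u],dep(n,u,v,D[n][v,u]))
E
```

```text
scene 320 232 0.80760205 [ 0.50145902 -0.23860433  0.12666728]
scene 332 278 0.84361494 [ 0.50402816 -0.28042961  0.05151509]
scene 258 160 0.95337534 [ 0.47699491 -0.0108312   0.0960176 ]
scene 266 170 0.9468941 [ 0.48323167 -0.03494492  0.08906297]
scene 295 198 1.01449 [ 0.53094136 -0.05107365  0.00723716]
side 349 230 0.8176596 [ 0.49865775 -0.22764567  0.12135934]
side 300 325 0.6652362 [ 0.47217243 -0.00345013  0.09047233]
side 265 350 0.7255847 [0.53629723 0.01093858 0.01283135]
```

View pics/crop_scene.png

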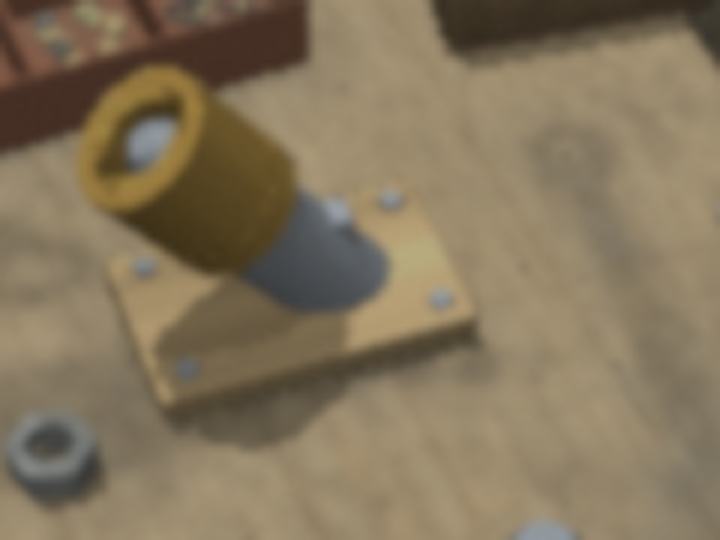

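View pics/crop_scene_.png

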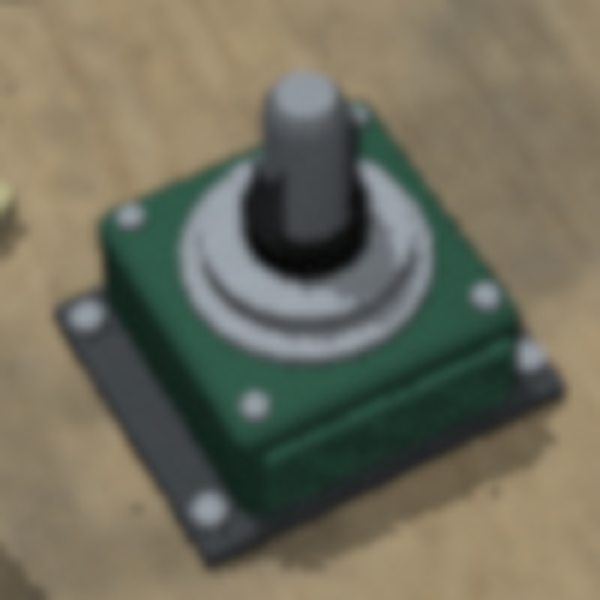

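View pics/crop_side.png

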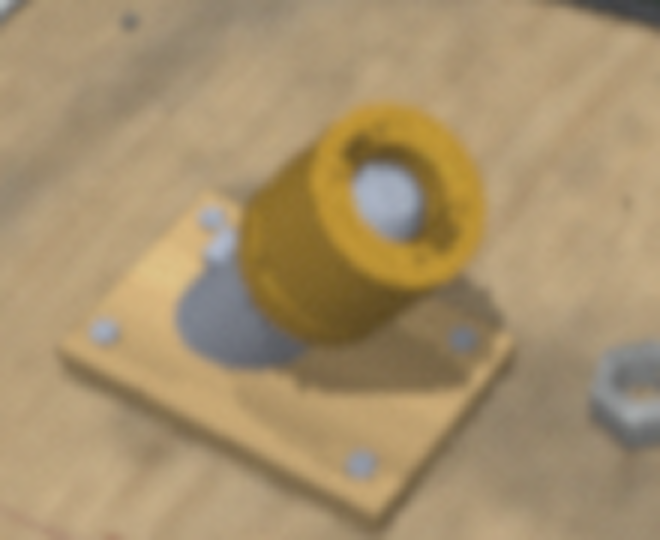

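View pics/crop_side_.png

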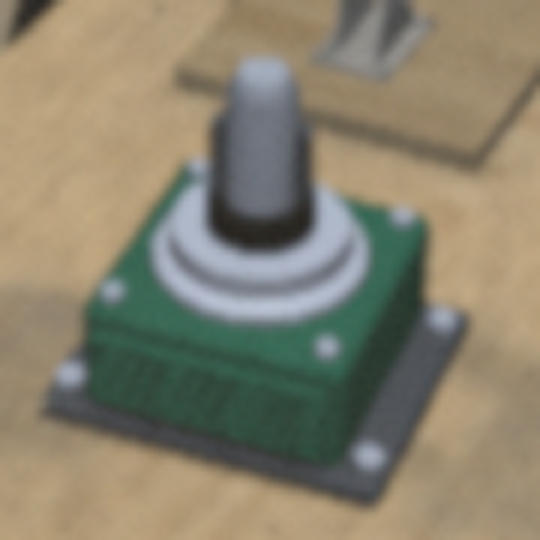

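```bash
python3 - <<'E'
from h import *
o={"scene":(230,140),"scene_":(270,215),"side":(240,290),"side_":(305,215)}
def px(n,c): return (n.strip("_"),o[n][0]+(c[0]+.5)/6-.5,o[n][1]+(c[1]+.5)/6-.5)
def T(name,a,b,s=""):
    P=[px("scene"+s,a),px("side"+s,b)];X=tri(P,0)
    print(name,X.round(4),[ (proj(p[0],X)-np.array(p[1:])).round(1).tolist() for p in P]);return X
c=[T("-x+y",(112,265),(375,520)),T("-x-y",(165,405),(515,345)),T("+x-y",(472,325),(212,195)),T("+x+y",(408,180),(65,348))]
ctr=np.mean(c,0);d=(c[2]+c[3]-c[0]-c[1]);print("stand",ctr,"yaw",np.arctan2(d[1],d[0]),[np.linalg.norm(c[i]-c[i-1]) for i in range(4)])
st=T("sleevetop",(141,138),(400,196))
yaw=np.arctan2(d[1],d[0]);a=-np.array([np.cos(yaw),np.sin(yaw)])
seat=np.r_[ctr[:2]+.0144*a,.0531];ax=np.r_[a*np.sin(.6109),np.cos(.6109)]
print("seat",seat,"pred top",seat+.05*ax, "ax",ax)
sh=T("shaft",(307,95),(264,70),"_")
f=[T("foot -x-y?",(212,562),(465,315),"_")]
E
```

```text
-x+y [0.4584 0.0235 0.0078] [[-0.4, 0.3], [-0.8, -0.4]]
-x-y [ 0.453  -0.0445  0.0088] [[-0.3, 0.2], [-0.6, -0.3]]
+x-y [ 0.5592 -0.0525  0.0087] [[0.1, -0.1], [0.1, 0.1]]
+x+y [0.564  0.0167 0.0109] [[-0.4, 0.4], [-0.8, -0.5]]
stand [ 0.5086581  -0.01419127  0.00904739] yaw -0.06972154307757267 [np.float64(0.10594697302828561), np.float64(0.06817344115242115), np.float64(0.1064817124194341), np.float64(0.06938364719593224)]
sleevetop [ 0.4663 -0.0109  0.093 ] [[-0.3, 0.2], [-0.6, -0.3]]
seat [ 0.49429309 -0.0131881   0.0531    ] pred top [ 0.46568252 -0.01119008  0.09405661] ax [-0.5722113   0.03996023  0.81913211]
shaft [ 0.5039 -0.2348  0.1245] [[-0.3, 0.3], [-0.4, -0.2]]
foot -x-y? [ 0.4502 -0.2891  0.0051] [[-0.0, 0.0], [-0.0, -0.0]]
```

Triangulated points fit the known sizes: foot about 106x69 mm, spindle top z = 0.1245 (0.125 expected), sleeve top 0.093 (0.094 predicted). Next I look straight down on the spindle with the wrist camera for the key direction.

```bash
cat >> h.py <<'E'
def wpose():
    M=np.array(manip.calibration("wrist")["mount"]);T=np.eye(4);T[:3,:3]=manip.get_eef_rot();T[:3,3]=manip.get_ee_pos();return T@M
def campose(C,Rc):
    "TCP pose so that camera is at C with axes Rc"
    M=np.array(manip.calibration("wrist")["mount"]);T=np.eye(4);T[:3,:3]=Rc;T[:3,3]=C;T=T@np.linalg.inv(M);return T[:3,3],T[:3,:3]
def wproj(W,X):
    K=manip.calibration("wrist")["camera_matrix"];p=K@(W[:3,:3].T@(np.asarray(X)-W[:3,3]));return p[:2]/p[2]
def wplane(W,u,v,z):
    K=manip.calibration("wrist")["camera_matrix"];r=W[:3,:3]@np.linalg.solve(K,[u,v,1.]);return W[:3,3]+r*(z-W[2,3])/r[2]
def shot(f):
    W=wpose();im,d=manip.get_image("wrist");cv2.imwrite(f"pics/{f}.png",im[:,:,::-1]);np.save(f"pics/{f}_W.npy",W);np.save(f"pics/{f}_d.npy",d);return W
E
python3 - <<'E'
from h import *
import numpy as np
C=np.array([.5039,-.2348,.125+.20])
best=None
for yaw in np.linspace(-np.pi,np.pi,9)[:-1]:
    y=np.array([np.sin(yaw),-np.cos(yaw),0]);z=np.array([0,0,-1.]);  # cam x along y-ish
    Rc=np.c_[y,np.cross(z,y),z]
    p,R=campose(C,Rc);q=manip.ik(p,R);print(round(yaw,2),p.round(3),None if q is None else np.round(q,2))
q=manip.get_q()
# ik for pick
ax=np.array([-.5722,.03996,.8191]);sy=np.array([.0697,.9976,0]);
for s in(1,-1):
    R=np.c_[np.cross(s*sy,-ax),s*sy,-ax]
    for h in(.014,.1): print(s,manip.ik(np.array([.4945,-.0132,.0531])+ax*h,R))
E
```

```text
-3.14 [ 0.536 -0.235  0.163] [-0.53  0.49  1.39 -0.16  1.55 -2.07]
-2.36 [ 0.527 -0.212  0.163] [-0.42  0.35  1.57 -0.31  1.35 -2.69]
-1.57 [ 0.504 -0.202  0.163] [-0.43  0.14  1.83 -0.34  1.05  2.87]
-0.79 [ 0.481 -0.212  0.163] [-0.6  -0.05  2.03 -0.08  0.84  1.8 ]
0.0 [ 0.471 -0.234  0.163] [-0.84 -0.03  2.02  0.29  0.95  0.59]
0.79 [ 0.481 -0.257  0.163] [-0.9   0.16  1.81  0.34  1.23 -0.25]
1.57 [ 0.504 -0.267  0.163] [-0.82  0.37  1.55  0.22  1.47 -0.87]
2.36 [ 0.527 -0.258  0.163] [-0.68  0.49  1.38  0.04  1.59 -1.47]
1 [-0.39755722 -0.0494706   2.40901191  0.76604988  0.26965237 -2.59014963]
1 [-0.46666156 -0.45624181  2.50016063  0.42644009  0.56581099 -2.26774079]
-1 [-0.39755722 -0.0494706   2.40901191  0.76604988  0.26965237  0.55144303]
-1 [-0.46666156 -0.45624181  2.50016063  0.42644009  0.56581099  0.87385187]
```

```bash
python3 - <<'E'
from h import *
Rc=np.c_[[0,-1,0],[-1,0,0],[0,0,-1.]]
for z in(.12,.0):
    p,R=campose(np.array([.5039,-.2348,.325+z]),Rc); manip.movep(p,R)
print(manip.get_time_s())
W=shot("w1");print(wproj(W,[.5039,-.2348,.125]))
im=cv2.imread("pics/w1.png")
cv2.imwrite("pics/w1c.png",cv2.resize(im[145:345,223:423],None,fx=3,fy=3,interpolation=cv2.INTER_CUBIC))
E
```

```text
2.2583
[321.45520475 246.27166079]
```

View pics/w1c.png

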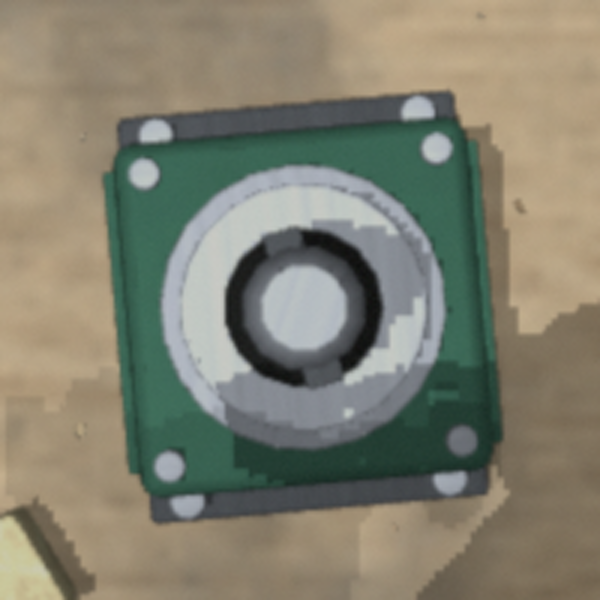

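View pics/w1.png

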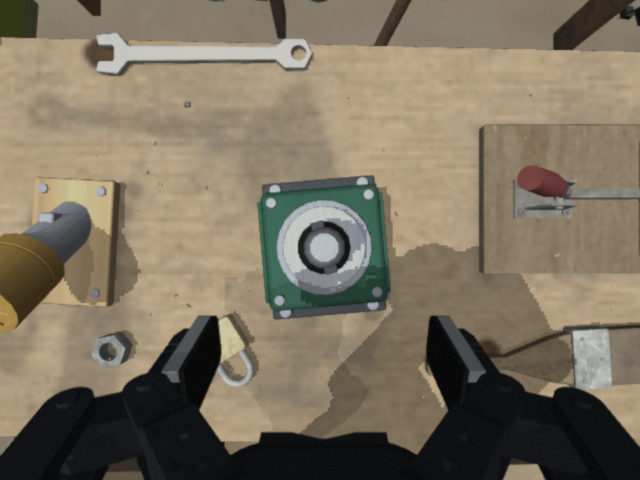

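Keys are clearly visible in the w1 crop at (283,240) and (322,374), with the spindle centre at (305,307). That puts the key direction at about +0.283 rad in the world frame. Next, position cross-checks and the move to the pre-grasp pose.

```bash
cat >> h.py <<'E'
AX=np.array([-.5722,.03996,.8191]);AX/=np.linalg.norm(AX)
SY=np.array([.0697,.9976,0]);SY/=np.linalg.norm(SY)
RP=np.c_[np.cross(-SY,-AX),-SY,-AX]
SEAT=np.array([.4945,-.0132,.0531])
E
python3 - <<'E'
from h import *
W=np.load("pics/w1_W.npy")
f=lambda c:(223+(c[0]+.5)/3-.5,145+(c[1]+.5)/3-.5)
print("top",wplane(W,*f((305,307)),.125),"boss",wplane(W,*f((302.5,307.5)),.065))
a=wplane(W,*f((283,240)),.105);b=wplane(W,*f((322,374)),.105);print("keys",a,b,(a+b)/2,np.arctan2(*(a-b)[[1,0]]))
p=manip.get_ee_pos(); 
manip.move_straight(p+[0,0,.12])
for h in (.1,.089):
    manip.movep(SEAT+AX*h,RP)
print(manip.get_time_s(),manip.get_ee_pos()-SEAT-AX*.089)
shot("w2")
for n in("scene","side"):
    im,d=manip.get_image(n);cv2.imwrite(f"pics/{n}2.png",im[:,:,::-1])
E
```

```text
top [ 0.50349384 -0.23639775  0.125     ] boss [ 0.50318891 -0.23597442  0.065     ]
keys [ 0.51707471 -0.23199365  0.105     ] [ 0.48979089 -0.23990261  0.105     ] [ 0.5034328  -0.23594813  0.105     ] 0.28214418142460407
4.6 [ 0.00067812 -0.0008961   0.00046933]
```

View pics/w2.png

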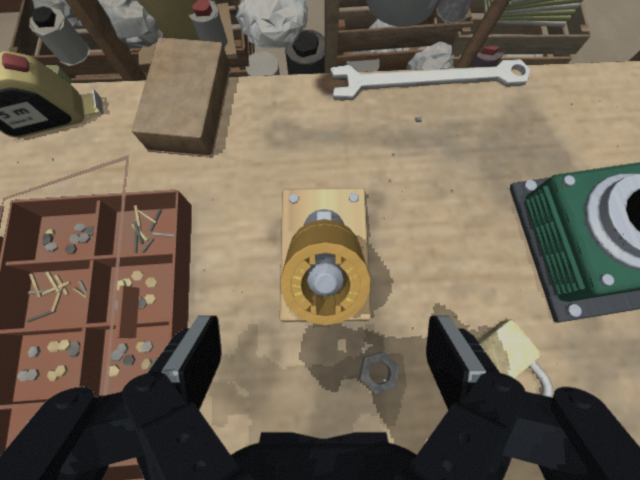

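View pics/side2.png

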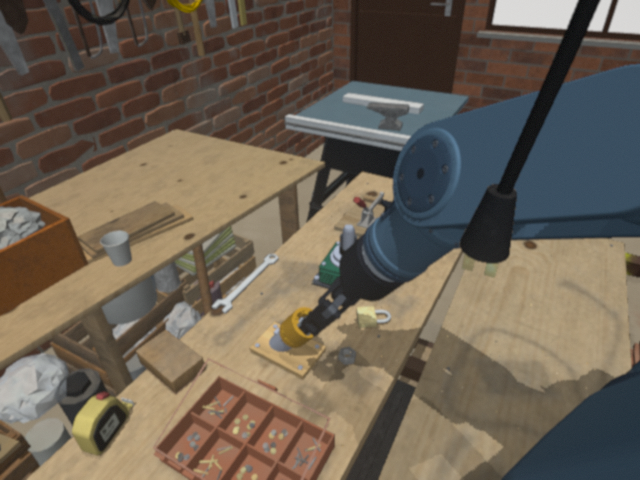

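```bash
python3 - <<'E'
from h import *
im=cv2.imread("pics/w2.png")
cv2.imwrite("pics/w2c.png",cv2.resize(im[220:340,266:386],None,fx=5,fy=5,interpolation=cv2.INTER_CUBIC))
E
```

```text
(no output)
```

View pics/w2c.png

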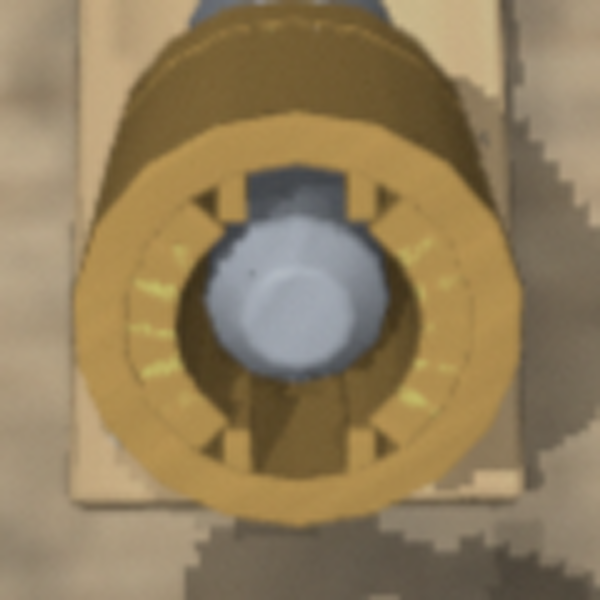

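```bash
python3 - <<'E'
from h import *
from scipy.optimize import least_squares
M=np.array(manip.calibration("wrist")["mount"]);K=np.array(manip.calibration("wrist")["camera_matrix"]);Mi=np.linalg.inv(M)
t=np.linspace(0,2*np.pi,721)
def ext(c,r=.025):
    P=np.c_[c[0]+r*np.cos(t),c[1]+r*np.sin(t),c[2]+0*t];p=(Mi[:3,:3]@P.T).T+Mi[:3,3];p=p@K.T;p=p[:,:2]/p[:,2:]
    return np.r_[p[:,0].min(),p[:,0].max(),p[:,1].min(),p[:,1].max()]
obs=np.array([266+73.5/5-.5,266+523.5/5-.5,220+110.5/5-.5,220+525.5/5-.5])
s=least_squares(lambda c:ext(c)-obs,[0,0,.04]);print(s.x,s.fun)
R=manip.get_eef_rot();p=manip.get_ee_pos();print("top world",p+R@s.x, "pred", SEAT+.05*AX)
print(manip.get_finger_gap(), manip.get_ft_force())
E
```

```text
[-0.00183848  0.00130009  0.04029626] [-0.18943376  0.18932309  0.1992811  -0.21587211]
top world [ 0.46536994 -0.01297697  0.09246226] pred [ 0.46588906 -0.01120193  0.09405634]
0.08552160903614743 [-0.65438199 -0.00495524 -0.38912795]
```

Sleeve top centre in the tool frame is (-1.8, 1.3, 40.3) mm, with its keyways aligned to the tool x axis. I go down with a small correction and close the gripper.

```bash
python3 - <<'E'
from h import *
tgt=SEAT+AX*.089+RP@np.array([-.0014,.0010,.0753])
print(manip.move_straight(tgt,RP,velocity=.08,threshold=10))
print(manip.get_ee_pos()-tgt,manip.get_ft_force(),manip.get_time_s())
shot("w3a")
manip.close_gripper()
print(manip.get_finger_gap(),manip.get_ft_force(),manip.get_ee_pos()-tgt,manip.get_time_s())
shot("w3")
E
```

```text
False
[2.02694901e-05 2.35571073e-06 2.00637816e-04] [ 0.458655    0.2387085  -0.31034436] 5.8417
0.049318747002604905 [-9.76749812 -1.28034568 11.08888108] [ 4.55430312e-05 -1.22119149e-04  4.76446081e-04] 6.3167
```

View pics/w3.png

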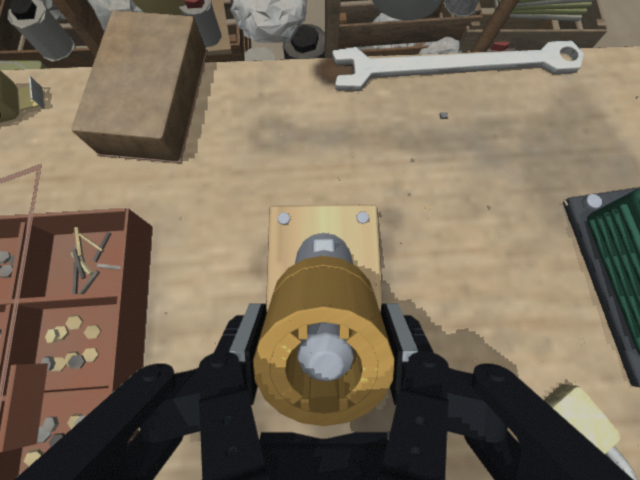

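Sleeve gripped (gap 49.3 mm). Now I lift along the pin axis and look again at the sleeve in the grip.

```bash
python3 - <<'E'
from h import *
tgt=SEAT+AX*.089+RP@np.array([-.0014,.0010,.0753])
print(manip.move_straight(tgt+AX*.062,RP,velocity=.08,threshold=25))
print(manip.get_finger_gap(),manip.get_ft_force(),manip.get_time_s())
W=shot("w4");im=cv2.imread("pics/w4.png")
cv2.imwrite("pics/w4c.png",cv2.resize(im[230:430,225:425],None,fx=3,fy=3,interpolation=cv2.INTER_CUBIC))
for n in("scene","side"):
    im,d=manip.get_image(n);cv2.imwrite(f"pics/{n}4.png",im[:,:,::-1])
E
```

```text
False
0.04905182497121462 [-0.68994396 -1.13070677 -2.85835678] 7.2917
```

View pics/w4c.png

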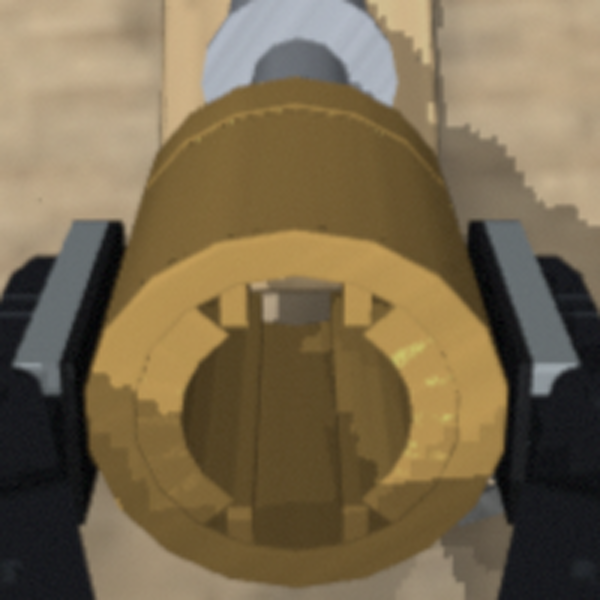

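View pics/side4.png

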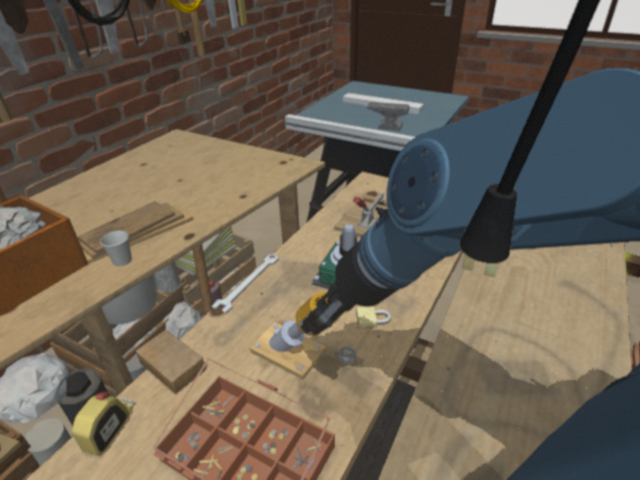

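```bash
python3 - <<'E'
from h import *
from scipy.optimize import least_squares
M=np.array(manip.calibration("wrist")["mount"]);K=np.array(manip.calibration("wrist")["camera_matrix"]);Mi=np.linalg.inv(M)
t=np.linspace(0,2*np.pi,721)
def ext(c,r=.025):
    P=np.c_[c[0]+r*np.cos(t),c[1]+r*np.sin(t),c[2]+0*t];p=(Mi[:3,:3]@P.T).T+Mi[:3,3];p=p@K.T;p=p[:,:2]/p[:,2:]
    return np.r_[p[:,0].min(),p[:,0].max(),p[:,1].min(),p[:,1].max()]
f=lambda c,o:o+(c+.5)/3-.5
obs=np.array([f(87,225),f(508,225),f(230,230),f(587,230)])
s=least_squares(lambda c:ext(c)-obs,[0,0,-.03]);print(s.x,s.fun)
for dx in(-.002,0,.002): print(dx,(ext(s.x+[dx,0,.05])[2]-230+.5)*3-.5, "lower-end top row in crop (obs 78)")
E
```

```text
[-0.0001856   0.00048101 -0.03470238] [-0.28729196  0.28718638  0.3220273  -0.36477022]
-0.002 88.26608452772217 lower-end top row in crop (obs 78)
0 76.17977082131966 lower-end top row in crop (obs 78)
0.002 64.0009928762187 lower-end top row in crop (obs 78)
```

Sleeve in the grip: centred within 0.5 mm, tilt under 0.01 rad, lower end 15.3 mm beyond the TCP. Now over to the spindle, turned to the key yaw.

```bash
cat >> h.py <<'E'
SH=np.array([.5035,-.2356]);LB=.0153
def RU(yaw):
    c,s=np.cos(yaw),np.sin(yaw);return np.c_[[c,s,0],[s,-c,0],[0,0,-1.]]
KY=.282
E
python3 - <<'E'
from h import *
manip.movep(np.array([.465,-.06,.235]),RU(.1))
manip.movep(np.r_[SH,.125+.03+LB],RU(KY)); manip.pause(.3)
print(manip.get_ee_pos(),manip.get_q().round(2),manip.get_ft_force(),manip.get_time_s())
shot("w5")
for n in("scene","side"):
    im,d=manip.get_image(n);cv2.imwrite(f"pics/{n}5.png",im[:,:,::-1])
    x,y=(250,150) if n=="scene" else (280,150)
    cv2.imwrite(f"pics/{n}5c.png",cv2.resize(im[y:y+150,x:x+140,::-1],None,fx=4,fy=4,interpolation=cv2.INTER_CUBIC))
E
```

```text
[ 0.50390964 -0.23462705  0.17101574] [-0.65  0.2   1.71  0.    1.23  0.64] [ 0.48699801  0.06897638 -3.51515232] 9.375
```

View pics/scene5c.png

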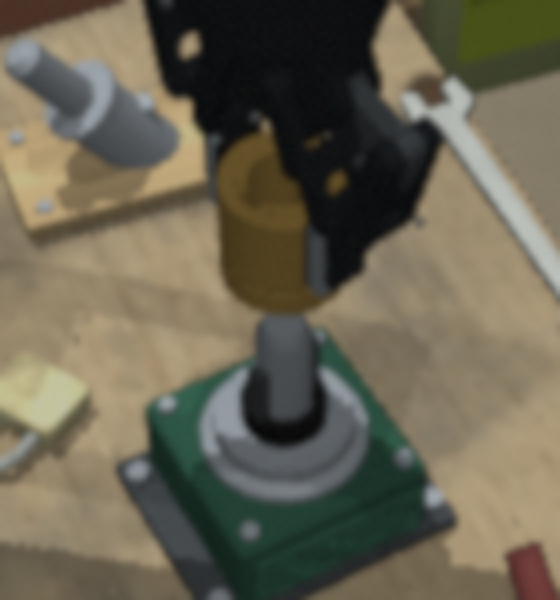

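View pics/side5c.png

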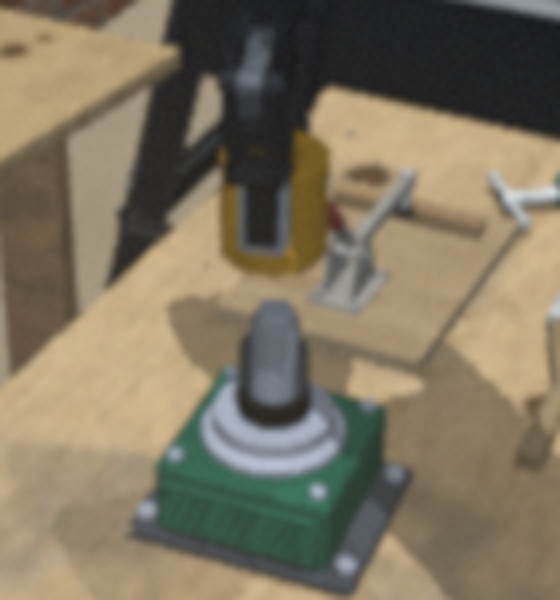

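View pics/w5.png

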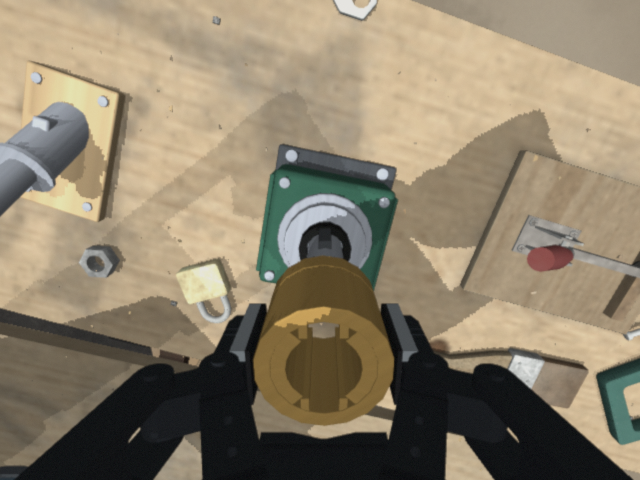

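Side and wrist views show the sleeve over the spindle, with the key in line with the keyway. I go down with force guards.

```bash
python3 - <<'E'
from h import *
R=RU(KY)
P=lambda zb:np.r_[SH,zb+LB]
for zb,v in((.130,.06),(.108,.03)):
    print(zb,manip.move_straight(P(zb),R,velocity=v,threshold=6),manip.get_ee_pos()-P(zb),manip.get_ft_force(),manip.get_wrist_torque(),manip.get_time_s())
E
```

```text
0.13 False [-0.00020214  0.00010263 -0.00047833] [-0.45897555  0.47310038 -1.8724728 ] [0.02692236 0.05524846 0.01673048] 10.0917
0.108 False [ 1.28490606e-04 -9.95170717e-05  1.50233267e-04] [ 0.44803071  0.51843706 -2.19297274] [ 0.00562053 -0.00870379  0.00779402] 10.975
```

Entered the bare spindle freely. Next step is onto the keys and down toward the ring (top at bottom-height 0.077).

```bash
python3 - <<'E'
from h import *
R=RU(KY)
P=lambda zb:np.r_[SH,zb+LB]
for zb,v in((.098,.02),(.080,.03)):
    r=manip.move_straight(P(zb),R,velocity=v,threshold=6);print(zb,r,manip.get_ee_pos()-P(zb),manip.get_ft_force(),manip.get_wrist_torque(),manip.get_time_s())
    if r:break
shot("w6")
for n in("scene","side"):
    im,d=manip.get_image(n);x,y=(250,170) if n=="scene" else (280,170)
    cv2.imwrite(f"pics/{n}6c.png",cv2.resize(im[y:y+150,x:x+140,::-1],None,fx=4,fy=4,interpolation=cv2.INTER_CUBIC))
E
```

```text
0.098 False [-2.37975706e-05 -1.95679541e-05 -7.02484850e-05] [-0.21942127 -0.18446242 -2.7595203 ] [ 0.02047372 -0.05008621 -0.01205697] 11.625
0.08 False [ 6.63444633e-05 -5.14627942e-05  1.97548114e-05] [-0.09906313  0.47212387 -3.15072473] [0.04019237 0.03378832 0.03140508] 12.375
```

View pics/side6c.png

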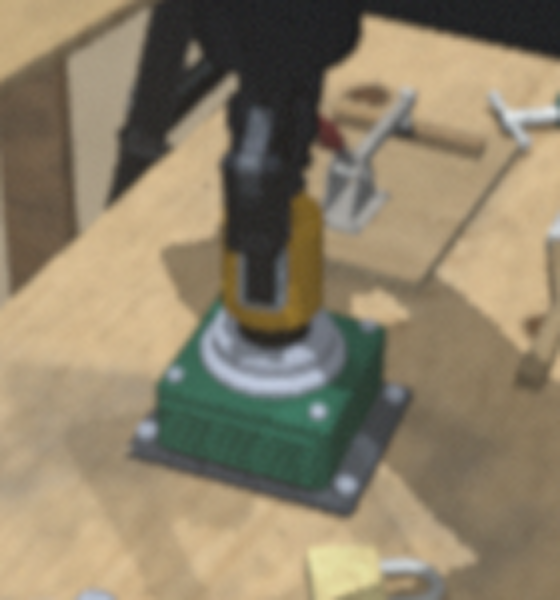

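View pics/w6.png

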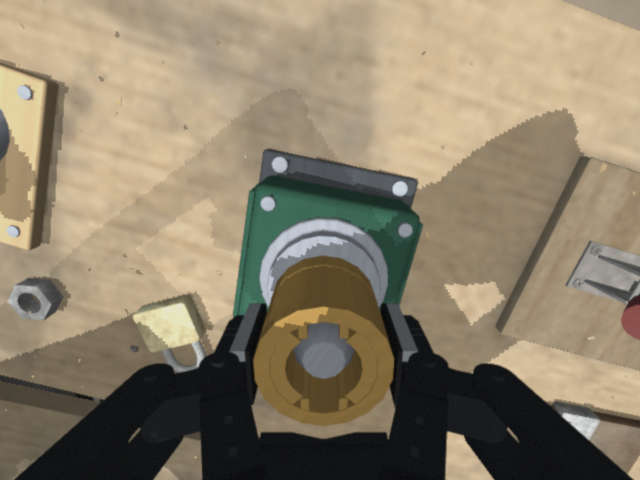

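Keys engaged with no contact force: the sleeve is 25 mm below the key tops, just above the ring. Now I press slowly.

```bash
python3 - <<'E'
from h import *
R=RU(KY)
P=lambda zb:np.r_[SH,zb+LB]
for zb,v,th in((.074,.01,22),(.068,.01,25),(.060,.01,15)):
    r=manip.move_straight(P(zb),R,velocity=v,threshold=th);print(zb,r,manip.get_ee_pos()-np.r_[SH,LB],manip.get_ft_force(),manip.get_finger_gap(),manip.get_time_s())
    if r and zb!=.060:break
shot("w7")
for n in("scene","side"):
    im,d=manip.get_image(n);x,y=(250,190) if n=="scene" else (280,190)
    cv2.imwrite(f"pics/{n}7c.png",cv2.resize(im[y:y+130,x:x+140,::-1],None,fx=4,fy=4,interpolation=cv2.INTER_CUBIC))
E
```

```text
0.074 False [ 6.61966179e-05 -1.46088340e-05  7.44185451e-02] [-2.41450762  1.97175274  5.05682015] 0.049180405864526405 13.275
0.068 False [ 4.60535502e-05 -1.38506758e-05  6.81142628e-02] [-3.64398391  1.50355899  4.70475346] 0.04897795360956895 14.025
0.06 True [-9.67528400e-06 -2.44387434e-05  6.32803473e-02] [-1.16872734  0.99848174  3.67698125] 0.04919540517387446 14.6
```

View pics/side7c.png

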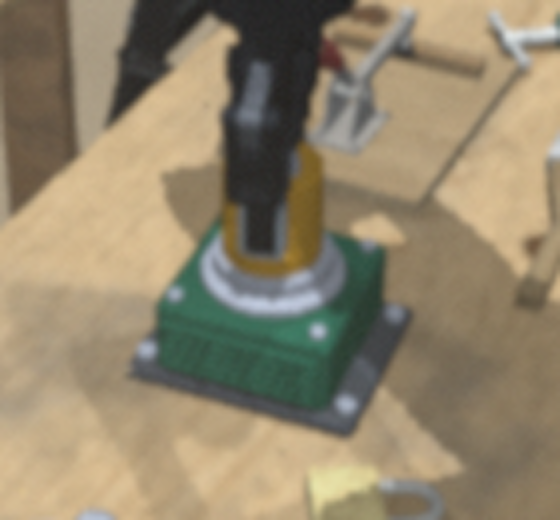

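View pics/w7.png

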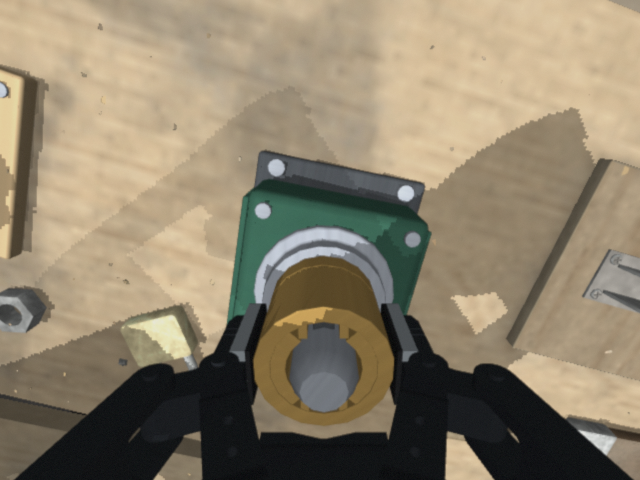

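```bash
python3 - <<'E'
from h import *
R=RU(KY)
p=manip.get_ee_pos()
r=manip.move_straight(np.r_[SH,p[2]-.006],R,velocity=.01,threshold=22);print(r,manip.get_ee_pos()[2]-LB,manip.get_ft_force(),manip.get_time_s())
M=np.linalg.inv(np.array(manip.calibration("wrist")["mount"]));K=np.array(manip.calibration("wrist")["camera_matrix"])
shot("w8");im=cv2.imread("pics/w8.png")
cv2.imwrite("pics/w8c.png",cv2.resize(im[240:440,225:425],None,fx=3,fy=3,interpolation=cv2.INTER_CUBIC))
E
```

```text
True 0.06331294219224741 [-1.27090373 -0.42561546  4.2646159 ] 15.0583
```

View pics/w8c.png

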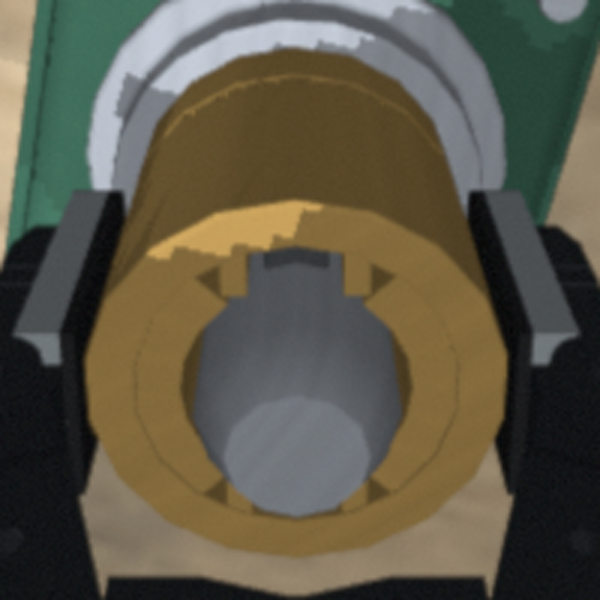

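Hard stop at the same height with 22 N more, and the lower end appears flush on the boss. I release and retreat straight up.

```bash
python3 - <<'E'
from h import *
manip.let_go();print(manip.get_finger_gap(),manip.get_ft_force(),manip.get_time_s())
p=manip.get_ee_pos()
print(manip.move_straight(np.r_[SH,p[2]+.09],RU(KY),velocity=.08,threshold=10),manip.get_ft_force())
Rc=np.c_[[0,-1,0],[-1,0,0],[0,0,-1.]]
pp,R=campose(np.array([.5035,-.2356,.345]),Rc); manip.movep(pp,R);manip.pause(.3)
print(manip.get_time_s())
W=shot("w9");im=cv2.imread("pics/w9.png");cv2.imwrite("pics/w9c.png",cv2.resize(im[145:345,223:423],None,fx=3,fy=3,interpolation=cv2.INTER_CUBIC))
for n in("scene","side"):
    im,d=manip.get_image(n);np.save(f"pics/{n}9.npy",d);x,y=(260,200) if n=="scene" else (290,200);cv2.imwrite(f"pics/{n}9.png",im[:,:,::-1])
    cv2.imwrite(f"pics/{n}9c.png",cv2.resize(im[y:y+110,x:x+120,::-1],None,fx=5,fy=5,interpolation=cv2.INTER_CUBIC))
E
```

```text
0.08532430961321429 [-0.10703676 -0.82186308 -1.15738533] 15.5583
False [-0.42875145  0.37442297  0.31550081]
17.5417
```

View pics/w9c.png

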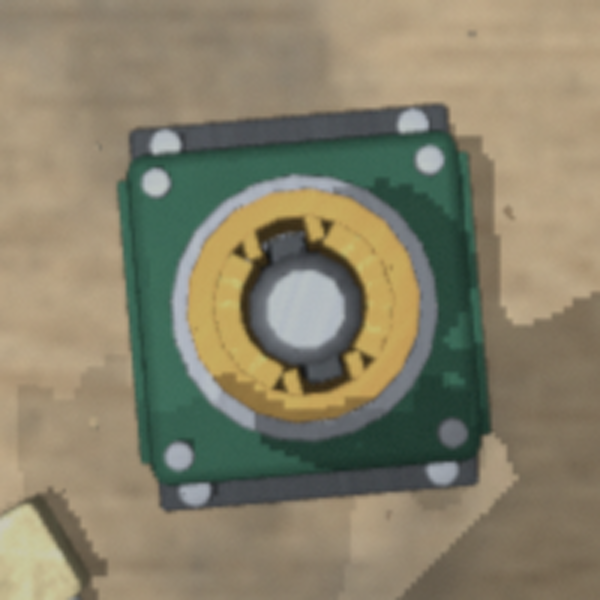

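View pics/side9c.png

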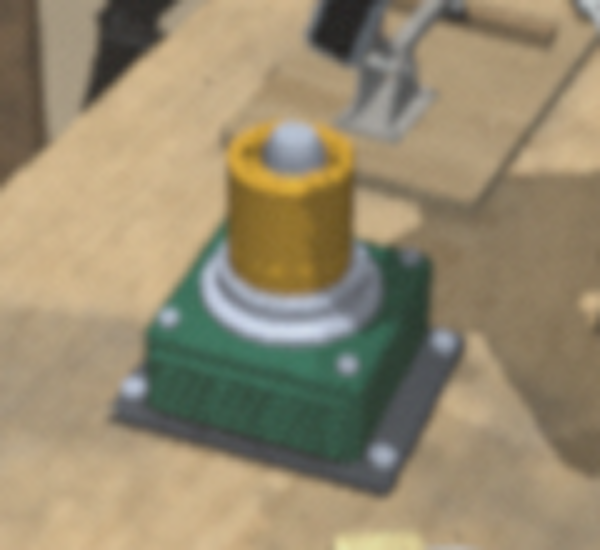

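View pics/scene9.png

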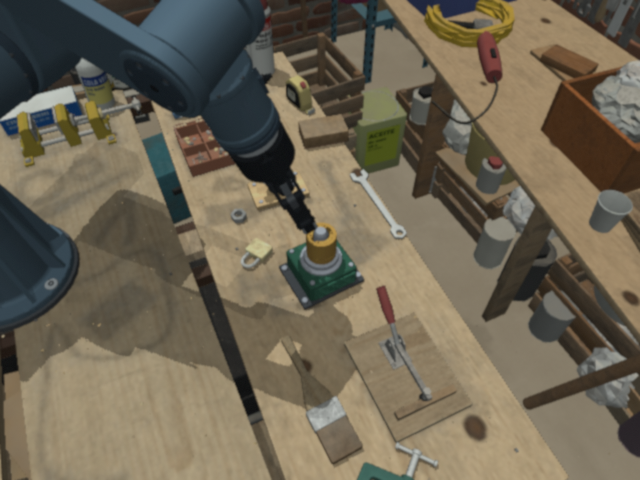

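The sleeve sits on the boss, with the keys inside the keyways. A numeric check of the rim height and level from wrist depth comes before hand-in.

```bash
python3 - <<'E'
from h import *
W=np.load("pics/w9_W.npy");d=np.load("pics/w9_d.npy");K=manip.calibration("wrist")["camera_matrix"]
f=lambda c:(223+(c[0]+.5)/3-.5,145+(c[1]+.5)/3-.5)
def P(u,v): 
    D=d[int(round(v)),int(round(u))];return W[:3,3]+W[:3,:3]@np.array([(u-K[0,2])/K[0,0]*D,(v-K[1,2])/K[1,1]*D,D])
c=np.array([304,305]);pts=[P(*f(c+100*np.array([np.cos(a),np.sin(a)]))) for a in np.arange(0,6.28,.26)]
pts=np.array(pts);A=np.c_[pts[:,:2]-pts[:,:2].mean(0),np.ones(len(pts))];s=np.linalg.lstsq(A,pts[:,2],rcond=None)[0]
print("rim z",s[2],"slope",s[:2],"resid",np.std(A@s-pts[:,2]),"centre",pts.mean(0))
print("spindle top",P(*f((305,310))), "boss", P(*f((181,330))))
print(manip.get_ft_force(),manip.get_ee_pos())
E
```

```text
rim z 0.11524036461852244 slope [-0.00086584 -0.00517509] resid 0.0005942747200173604 centre [ 0.50412143 -0.23660404  0.11524036]
spindle top [ 0.50311679 -0.23608385  0.12506696] boss [ 0.49723751 -0.20318111  0.05511216]
[0.19460506 0.62380133 0.52931676] [ 0.47144669 -0.23500328  0.18314746]
```

Rim z is 0.1152 (0.115 expected), level within 0.006 rad. I hand in.

```bash
python3 - <<'E'
from h import *
manip.move_straight(manip.get_ee_pos()+[0,0,.05]);manip.sign_off();print(manip.get_time_s())
E
```

```text
the job is handed in; nothing more can be done
the job is handed in; nothing more can be done
```

The sleeve is home on the drive spindle and released, and the job is handed in (about 18 s used of the 58 s allowed).

I drew the sleeve off the leaning pin along the pin's axis. I turned it to the key direction seen by the wrist camera, about 0.28 rad in the world frame. It dropped over the keys with no noticeable contact force. I then pressed it past the rubber ring until it stopped hard on the boss; 22 N more did not move it.

**Last checks after letting go:**
- **Height:** the sleeve's upper rim is at z = 0.1152 m, against 0.115 m expected when home.
- **Upright:** the rim is level within 0.006 rad.
- **Keys:** both are visible inside the keyways.
- **Surroundings:** the gripper was clear of the sleeve, and in the last pictures the other things lay where they were.

**Disagreements:**
- At the hard stop the arm put the sleeve's lower end at 0.0633 m instead of 0.065 m. I take this as about 1.7 mm of slip in the grip or measuring error, since the rim height agrees with home.
- One depth sample meant for the boss top read 0.055 m. It probably fell on the boss's edge, so I did not rely on it.

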